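Take a light-tight reading: snap the covers shut, lock in the sample holder and hold it

TASK

Get the white optical reader ready and take a reading. First press both orange covers down until their catches click and hold them shut; then take the yellow-handled sample holder from the grey stand, push it down into the black-framed aluminium well against its spring until its flange meets the well, and turn it a quarter turn clockwise (seen from above) to the stop. The well springs back if let go, so finish still gripping the yellow handle, holding the holder down and turned to the stop; leave the blue-handled holder, the dishes and the glassware where they are.

Things in the scene. Friction and masses are not known exactly. Their poses are not given: they have to be found in the camera images.
- reader: White bench-top optical reader, fixed, 190 (x) x 280 (y) mm, flat deck 70 mm high. Origin on the table, under the deck's middle in x; z up. Its own +y side carries the well, its own -y side the two orange covers.
- well (a point): Centre of the mouth of the black-framed aluminium well, on the deck, 70 mm above the table; axes are the reader's. Bore 37 mm, with two opposite slots for the holder's cross-bar along the reader's x: 14 mm wide, reaching 30 mm from the centre. The holder enters with its handle's long side along the reader's x, either way round. Lip between the slots 15.5 mm thick; hollow below.
- plunger (a joint): Sprung plunger in the well, m pushed down: 0 free (the holder's foot meets it with the flange 12 mm above the deck), 0.012 with the flange on the deck, about 0.0095 when the turned holder rises against the lip's underside. Needs 3 N rising to 7 N.
- turntable (a joint): Sprung turntable on the plunger, engaged by the holder's cross-bar with up to 0.15 rad of play (so turn the holder that much further); rad turned clockwise seen from above: 0 at rest (in line with the slots), 1.4 at the stop. The lip blocks turning until the flange is within 2.5 mm of the deck. Return spring 0.06 to 0.13 N m, plus friction.
- sample_grip (a point): Centre of the yellow handle of the sample holder, a loose part of about 90 g, 76 mm tall, hanging by its flange in either hole of the stand. Handle: upright block 36 mm (own x) x 14 mm (own y) x 40 mm tall. Directly under it a black flange, 64 mm across, 6 mm thick, its underside 26 mm below this point. z up.
- sample_foot (a point): Lowest point of the same sample holder, on its axis, 56 mm below the handle's centre. Under the flange there is an 18 mm long, 32 mm round body, then a steel cross-bar 50 mm long (own x, in line with the handle's long side), 8 mm wide and 8 mm tall, with a 4 mm wedge under it ending at this point.
- blank_grip (a point): Centre of the blue handle of the blank holder, same shape, in the stand's other hole: leave it there.
- stand: Grey block, fixed, 100 (x) x 200 (y) x 52 mm high, with two 57 mm holes on its own y axis at +50 and -50 mm, in which the two holders hang. Origin at the centre of its underside.
- cover_a (a joint): Orange cover nearer the well, rad open: 0 shut, starts 0.35 to 0.75. Plate 70 x 58 x 6 mm, hinged at the side towards the reader's +x; the free edge towards -x is raised. Stiff hinge, stays where left. At about 0.12 rad it meets a sprung catch at the free edge; 5 to 8 N down at mid-plate pushes it through, then the catch holds it shut.
- cover_b (a joint): The other orange cover (further from the well), same.
- cover_a_seat (a point): Point to press cover_a at: on top of the cover as it lies when shut, 77 mm above the table, on its centre line, 45 mm from the hinge axis towards the reader's -x. Axes are the reader's. Fixed on the reader: it does not move with the cover; the open plate stands above it by 45 mm x tan(angle) and a little more.
- cover_b_seat (a point): The same for cover_b.
- dish_a: Shallow culture dish, 94 mm across, 16 mm high, loose on the table between the robot and the stand. Leave alone. Origin under its centre.
- dish_b: A second such dish, between the robot and the reader. Leave alone.
- flask: Glass conical flask, 84 mm across, 130 mm tall, loose, beyond the reader and stand. Leave alone. Origin under its centre.
- reagent: Amber bottle, 64 mm across, 130 mm tall, loose, beyond the reader. Leave alone. Origin under its centre.
- beaker: Glass beaker, 70 mm across, 85 mm tall, loose, beyond the stand. Leave alone. Origin under its centre.

How it is judged (in metres and radians):
On the way, in this order (a step that is already met when the one before it is completed fails the run):
1. both covers are pressed shut past their catches before the sample holder is at the well (value of joint each of cover_a, cover_b below 0.05 rad and horizontal distance between sample_grip and well above 0.05 m), for 0.2 s.
2. the sample holder is pushed into the well and turned clockwise to the stop (horizontal distance between sample_grip and well below 0.008 m and value of joint plunger above 0.0085 m and value of joint turntable above 1.15 rad), for 0.2 s.
At the end, for the whole second after the job is handed in: Through the last second: both covers under 0.05 rad; yellow holder within 8 mm of the well's axis, upright within 0.12 rad, flange within 4.5 mm of the deck, plunger past 8.5 mm, turntable past 1.15 rad, handle over 1.05 rad from the slots; fingers gripping it with over 2 N (all of step 2 and value of joint each of cover_a, cover_b below 0.05 rad and z of sample_grip in the frame of well below 0.0305 m and angle between sample_grip's own z axis and vertical below 0.12 rad and angle between the x axis of sample_grip and the x axis of well, either way round above 1.05 rad and contact force between the fingers and sample above 2 N); the arm keeps its last pose, push and grip.
It fails at once if the blue-handled holder is moved by more than 20 mm (distance of blank_grip from where it was at the start of the episode above 0.02 m).
It fails at once if a dish, the flask, the bottle or the beaker is moved by more than 30 mm (distance of any of dish_a, dish_b, flask, reagent, beaker from where it was at the start of the episode above 0.03 m).
It also fails if it takes over 61 s, if anything falls off the work surface, if the arm or the gripper's body presses on something with over 40 N, if the wrist force passes 120 N, or if a joint passes its speed limit or range.

ROBOT

A 6-joint arm with a two-finger parallel gripper is mounted at the origin on the work surface. World frame = base frame: x ahead of the robot, y to its left, z up, the work surface at z = 0. Lengths are in m, angles in degrees, forces in N, time in s.
With the tool pointing down it reaches from about 0.25 to 0.775 m from the base axis. Payload 4 kg.
Tool frame: the origin (TCP) lies on the front face of the gripper's body, between the roots of the fingers; the fingertips stand 97 mm ahead of it and the grasp point (between the pads) lies bot.grip_depth ahead of it (bot.grip_depth is the distance from the TCP to the grasp point, in m); z points along the fingers, y is the direction in which the jaws open and shut (so a half turn about z gives the same grasp; the last joint's range is limited). The gripper opens to 94 mm and grips with 3 to 60 N. Pads are 16 mm wide; open, the fingers measure 119 mm over their backs; the gripper's body (75 mm by 177 mm) begins 78 mm behind the grasp point.
Start: joints at [59.009, 4.996, 78.535, -0, 96.463, -5.907], TCP at [0.233, 0.498, 0.303] pointing down, gripper open.
Joint ranges: [-177.83, 177.83], [-43.37, 116.18], [15.69, 146.23], [-61.86, 241.86], [9.47, 152.12], [-147.06, 147.06]. Speed limits (degrees/s): [159.86, 159.86, 180, 180, 180, 180].

INTERFACE

Orientations are given as [roll, pitch, yaw] about the fixed x, y, z axes, in that order (R = Rz(yaw) Ry(pitch) Rx(roll)).
In Python, from workcell import bot gives the robot as it stands.
- The arm moves only by the tool send_rows, never from a script. Its arguments are lists of equal length, an entry for each row: "delta_pos": the shift along the world's x, y, z as a fraction of full scale, a list of three; "angular": the turn, a rotation vector about the world's x, y, z as a fraction of full scale, a list of three; "claw": the closure, from -1 (fully open) to 1 (shut), so that 0 is half open. A call has 1 to 5 rows; each row shifts and turns the commanded pose from where the row before left it; what a row does not reach is not made up. Full scale, the value 1, is 5 cm for a shift and 0.15 rad for a turn. A row lasts 1/10 s, in which the tool goes at most 50 mm and 8.59 degrees, less where a joint would pass 70% of its speed; a pose out of reach is approached as far as the arm can. A call with a number of a shift or a turn outside -1 to 1 is refused whole. A call with a gripper value outside its range is refused whole. The fingers move at their own pace and stop on an object; "newtons" is the grip in N (left out, the last holds). Time passes only in rows, so rows that do not move let the fingers close. It gives the time, the measured TCP pose, the force and the opening at its end, in the units of the state.
- bot.sense(): the state, without advancing time (a new reading comes with each control period).
- bot.grab_frame(name): name is "side" or "top" or "wrist"; returns a dict with "pixels" (400x640x3 uint8, blue, green, red), "intrinsics" (3x3 intrinsics, pixels), "dist" ([k1, k2, p1, p2, k3] as OpenCV has them; the pictures are not rectified), "R" (3x3) and "t" (3): a world point X has camera coordinates R X + t; the wrist camera has in their place "tool_from_camera" (4x4, takes a point from camera to tool coordinates, whose origin is the TCP and whose axes are the flange's). Camera axes: x right, y down, z forward; pixel columns grow to the right and rows downward; lengths in m; the calibration is good to about 2 mm. A picture is of the moment at which its call begins: read the wrist's pose just before it. There is no depth.
- bot.hand_in(): hands the job in, once; it reports no verdict.
The state is a dict: "time": time; "joint_pos": joint angles; "qvel": joint speeds; "tau": joint torques, N m; "tcp_pos": TCP position; "ee_rot": TCP orientation; "force": force on the tool from outside, world axes, zero at the start; "ft_torque": the same for the moment, N m; "width": finger opening in m.
Only numpy, scipy, OpenCV 4.12 (cv2) and the standard library are available. Lean on these libraries where they do the work, as an engineer would, in place of code of your own. Each camera call takes 0.05 s, during which the arm holds its last target. There are 200 camera calls.

## Working session

There is one attempt and no reset: what is moved stays moved. The work goes in short steps, Python scripts to look and compute and a tool call to move; the robot and the scene stay as the last step left them, time stands still between calls to the robot, and variables do not carry over. Pictures are saved under pics/ and viewed, on a budget of 10 in all, crops included, one or two more only if the job needs it, and the job is handed in when it is done.

Besides the shell and the picture viewer there is one more tool, called as name(argument=value, ...) on one line, values as JSON. send_rows: Moves the arm, as the interface text tells. Shift numbers are shares of 5 cm and turn numbers shares of 0.15 rad, none past 1 either way. Its arguments: {"type":"object","properties":{"delta_pos":{"type":"array","items":{"type":"array","items":{"type":"number","minimum":-1,"maximum":1}}},"angular":{"type":"array","items":{"type":"array","items":{"type":"number","minimum":-1,"maximum":1}}},"claw":{"type":"array","items":{"type":"number"}},"newtons":{"type":"number"}},"required":["delta_pos","angular","claw"]}

```bash
mkdir -p pics; ls; cat > h.py <<'E'
import numpy as np, cv2
from workcell import bot
def ray(f,uv,T=None):
    """world ray(s) (origin, dir) for pixels uv; T = world_from_cam for wrist"""
    p=cv2.undistortPoints(np.float64(uv).reshape(-1,1,2),np.float64(f["intrinsics"]),np.float64(f["dist"])).reshape(-1,2)
    d=np.c_[p,np.ones(len(p))]
    if T is None:
        R=np.array(f["R"]);t=np.array(f["t"]); return -R.T@t, d@R
    return T[:3,3], d@T[:3,:3].T
def onz(f,uv,z,T=None):
    o,d=ray(f,uv,T); return o+d*((z-o[2])/d[:,2])[:,None]
def tri(rays):
    A=np.zeros((3,3));b=np.zeros(3)
    for o,d in rays:
        d=d.ravel()/np.linalg.norm(d);P=np.eye(3)-np.outer(d,d);A+=P;b+=P@o
    x=np.linalg.solve(A,b)
    return x,[np.linalg.norm(np.cross(x-o,d.ravel()/np.linalg.norm(d))) for o,d in rays]
def proj(f,X):
    return cv2.projectPoints(np.float64(X).reshape(-1,1,3),cv2.Rodrigues(np.float64(f["R"]))[0],np.float64(f["t"]),np.float64(f["intrinsics"]),np.float64(f["dist"]))[0].reshape(-1,2)
def wristT(f,s):
    from scipy.spatial.transform import Rotation as R
    T=np.eye(4);T[:3,:3]=R.from_euler('xyz',s["ee_rot"],degrees=True).as_matrix();T[:3,3]=s["tcp_pos"]
    return T@np.array(f["tool_from_camera"])
E
python3 - <<'E'
from h import *
import pickle
s=bot.sense();print(s,bot.grip_depth)
D={}
for n in("side","top","wrist"):
    f=bot.grab_frame(n);D[n]=f;cv2.imwrite(f"pics/{n}0.png",f["pixels"])
    if n!="wrist":
        R=np.array(f["R"]);print(n,-R.T@np.array(f["t"]),R[2])
D["s"]=s;pickle.dump(D,open("d0.pkl","wb"))
E
```

```text
pics
{'time': 0.0, 'joint_pos': array([ 5.90080685e+01,  5.03903594e+00,  7.86229204e+01, -2.05864627e-03,
        9.64626928e+01, -5.90569431e+00]), 'qvel': array([-0.0623043 ,  0.01976849,  0.02993195, -0.02078447, -0.05467759,
       -0.0215643 ]), 'tau': array([-3.80869287e-04, -3.40178061e+01, -3.02425897e+01,  7.16926670e-02,
        3.30338627e-02, -1.59844599e-04]), 'tcp_pos': array([0.23301811, 0.49783396, 0.3015208 ]), 'ee_rot': array([-1.79875802e+02, -1.07901168e-02,  1.54913522e+02]), 'force': array([-0.11951808,  0.19080885,  0.1950723 ]), 'ft_torque': array([0.03559123, 0.01478579, 0.00844081]), 'width': 0.09403818285325657} 0.0784
side [ 0.3792083  -0.52001071  0.68881556] [ 0.21097626  0.65112287 -0.72905969]
top [ 0.46177103 -0.00345233  1.14220764] [ 0.08880922  0.02247853 -0.99579498]
```

View pics/top0.png

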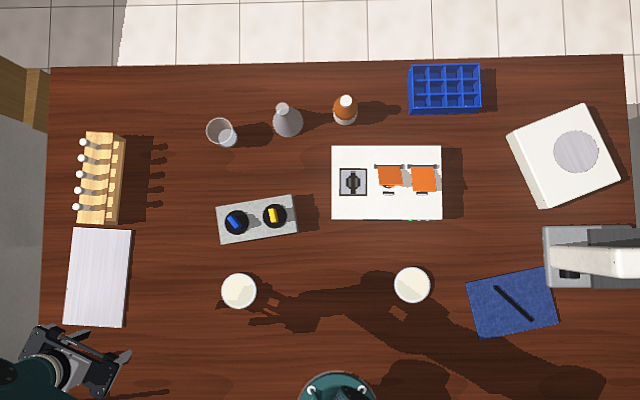

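View pics/side0.png

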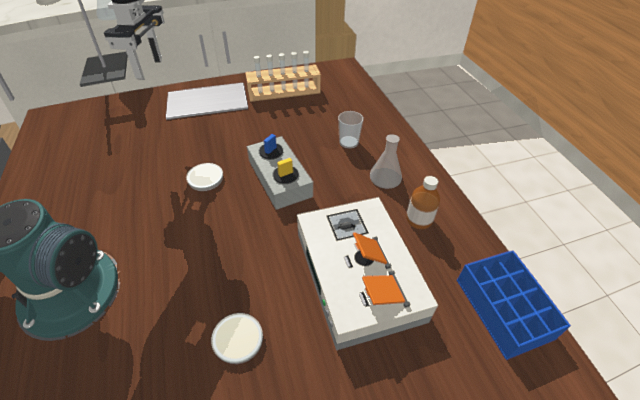

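Top view: the reader's deck spans about (331–442, 146–220), with the well at (353,181) and the covers at (389,175) and (424,179). The yellow handle is at (274,215) and the blue at (235,222). The side view agrees: well (347,224), yellow (285,167).

```bash
python3 - <<'E'
from h import *
import pickle
D=pickle.load(open("d0.pkl","rb"))
print(D["wrist"]["tool_from_camera"],D["wrist"]["intrinsics"])
def cen(n,lo,hi,box):
    im=cv2.cvtColor(D[n]["pixels"],cv2.COLOR_BGR2HSV);m=cv2.inRange(im,lo,hi);k=np.zeros_like(m);x0,y0,x1,y1=box;k[y0:y1,x0:x1]=255
    M=cv2.moments(m&k,True);return np.array([M["m10"],M["m01"]])/M["m00"],M["m00"]
for nm,lo,hi,bt,bs in[("yel",(22,120,120),(35,255,255),(255,195,295,235),(265,145,305,190)),("blu",(100,120,80),(130,255,255),(220,205,250,240),(255,130,285,160))]:
    a,na=cen("top",lo,hi,bt);b,nb=cen("side",lo,hi,bs)
    print(nm,a,na,b,nb,tri([ray(D["top"],a),ray(D["side"],b)]))
print("well",onz(D["top"],[(353,181)],.07),onz(D["side"],[(347,224)],.07))
print("covers",onz(D["top"],[(389,175),(424,179)],.085))
m=cv2.inRange(cv2.cvtColor(D["top"]["pixels"],cv2.COLOR_BGR2HSV),(0,0,190),(180,40,255));k=np.zeros_like(m);k[140:225,325:448]=255
c=max(cv2.findContours(m&k,0,2)[0],key=cv2.contourArea);r=cv2.boxPoints(cv2.minAreaRect(c));print(r,onz(D["top"],r,.07))
print("dishes",onz(D["top"],[(239,290),(412,285)],.016))
E
```

```text
[[-1.65265272e-03 -9.59490375e-01 -2.81736560e-01  8.36105203e-02]
 [ 9.99996994e-01 -2.09597091e-03  1.27216774e-03  3.60156837e-04]
 [-1.81114433e-03 -2.81733611e-01  9.59490955e-01 -8.15945858e-02]
 [ 0.00000000e+00  0.00000000e+00  0.00000000e+00  1.00000000e+00]] [[351.3049161    0.         323.81347069]
 [  0.         351.3049161  201.10473548]
 [  0.           0.           1.        ]]
yel [271.78666667 215.02666667] 75.0 [284.5733945  166.82110092] 218.0 (array([0.51343243, 0.15698227, 0.07542577]), [np.float64(0.0005415558024225091), np.float64(0.0005415558024223976)])
blu [233.39090909 221.73636364] 110.0 [269.66480447 143.77653631] 179.0 (array([0.49785783, 0.25502436, 0.0753968 ]), [np.float64(0.00042959840432815185), np.float64(0.000429598404328288)])
well [[ 0.5986177  -0.05151182  0.07      ]] [[ 0.59688827 -0.05118299  0.07      ]]
covers [[ 0.61050635 -0.14197216  0.085     ]
 [ 0.59887534 -0.22949303  0.085     ]]
[[331.      145.99997]
 [441.      145.99997]
 [441.      219.99997]
 [331.      219.99997]] [[ 0.69077634  0.00363712  0.07      ]
 [ 0.68550577 -0.27888467  0.07      ]
 [ 0.49561674 -0.27186384  0.07      ]
 [ 0.49940317  0.00636589  0.07      ]]
dishes [[ 0.31956201  0.25311144  0.016     ]
 [ 0.3279221  -0.20333194  0.016     ]]
```

send_rows(delta_pos=[[0.42, -0.6, -0.04], [0.42, -0.6, -0.04], [0.42, -0.6, -0.04], [0.42, -0.6, -0.04], [0.42, -0.6, -0.04]], angular=[[0, 0, 0.194], [0, 0, 0.194], [0, 0, 0.194], [0, 0, 0.194], [0, 0, 0.194]], claw=[-1, -1, -1, -1, -1])

```text
time: 0.65
tcp_pos: [0.3386, 0.3468, 0.2923]
ee_rot: [-180.0, -0.0, 163.3]
force: [0.5, 0.0, -0.1]
width: 0.094
```

send_rows(delta_pos=[[0.42, -0.6, -0.04], [0.42, -0.6, -0.04], [0.42, -0.6, -0.04], [0.42, -0.6, -0.04], [0.42, -0.6, -0.04]], angular=[[0, 0, 0.194], [0, 0, 0.194], [0, 0, 0.194], [0, 0, 0.194], [0, 0, 0.194]], claw=[-1, -1, -1, -1, -1])

```text
time: 1.15
tcp_pos: [0.4437, 0.1967, 0.2823]
ee_rot: [180.0, -0.0, 171.7]
force: [0.4, 0.3, 1.0]
width: 0.0939
```

send_rows(delta_pos=[[0.42, -0.6, -0.04], [0.42, -0.6, -0.04], [0.42, -0.6, -0.04], [0.42, -0.6, -0.04], [0.42, -0.6, -0.04]], angular=[[0, 0, 0.194], [0, 0, 0.194], [0, 0, 0.194], [0, 0, 0.194], [0, 0, 0.194]], claw=[-1, -1, -1, -1, -1])

```text
time: 1.65
tcp_pos: [0.5487, 0.0468, 0.2722]
ee_rot: [180.0, -0.0, 180.0]
force: [0.5, 0.1, 0.4]
width: 0.0942
```

send_rows(delta_pos=[[0, 0, 0], [0, 0, 0]], angular=[[0, 0, 0], [0, 0, 0]], claw=[-1, -1])

```text
time: 1.85
tcp_pos: [0.5481, 0.0477, 0.2719]
ee_rot: [180.0, -0.1, 179.8]
force: [-0.1, 0.5, -0.4]
width: 0.094
```

```bash
cat > snap.py <<'E'
import sys,pickle
from h import *
n=sys.argv[1];s=bot.sense();f=bot.grab_frame("wrist");pickle.dump((f,s),open(n+".pkl","wb"));cv2.imwrite(f"pics/{n}.png",f["pixels"]);print(s["time"],s["tcp_pos"],s["ee_rot"],s["joint_pos"])
E
python3 snap.py w1
```

```text
1.85 [0.54808443 0.04772868 0.27193834] [ 1.79957775e+02 -1.06771682e-01  1.79821514e+02] [-9.46978222e-01  5.53027275e+00  8.14393737e+01  4.08507380e-02
  9.31376812e+01 -9.07662546e+01]
```

View pics/w1.png

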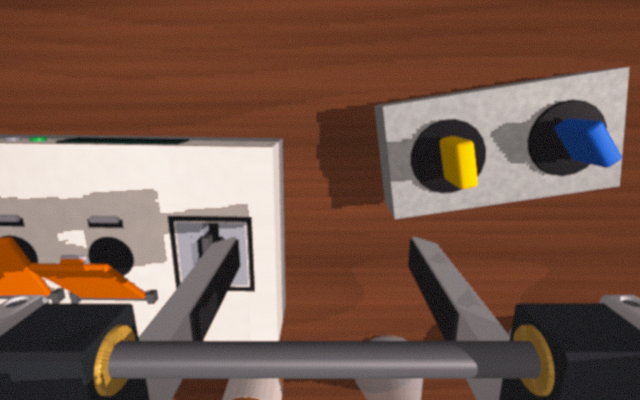

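Wrist view: the yellow handle's top is at about (457,180) on the flange centred near (449,157). The right finger partly hides the well frame (168–254, 216–291). I'll move so the reader is clear of the fingers.

send_rows(delta_pos=[[0.33, -0.66, 0], [0.33, -0.66, 0], [0.33, -0.66, 0], [0.33, -0.66, 0], [0.33, -0.66, 0]], angular=[[0, 0, 0], [0, 0, 0], [0, 0, 0], [0, 0, 0], [0, 0, 0]], claw=[0.9, 0.9, 0.9, 0.9, 0.9], newtons=30)

```text
time: 2.4
tcp_pos: [0.631, -0.1161, 0.2732]
ee_rot: [180.0, 0.0, -179.9]
force: [0.3, 0.5, 0.7]
width: 0.0575
```

send_rows(delta_pos=[[0, 0, 0], [0, 0, 0]], angular=[[0, 0, 0], [0, 0, 0]], claw=[0.9, 0.9])

```text
time: 2.6
tcp_pos: [0.6305, -0.1158, 0.2725]
ee_rot: [179.9, -0.0, 180.0]
force: [0.1, 0.9, 0.0]
width: 0.0412
```

```bash
python3 snap.py w2
```

```text
2.6 [ 0.63046378 -0.11577889  0.27250042] [ 1.79926607e+02 -4.56486934e-02  1.79952669e+02] [-1.54948919e+01  1.70945200e+01  6.78005725e+01  5.88223179e-02
  9.51684532e+01 -1.05442265e+02]
```

View pics/w2.png

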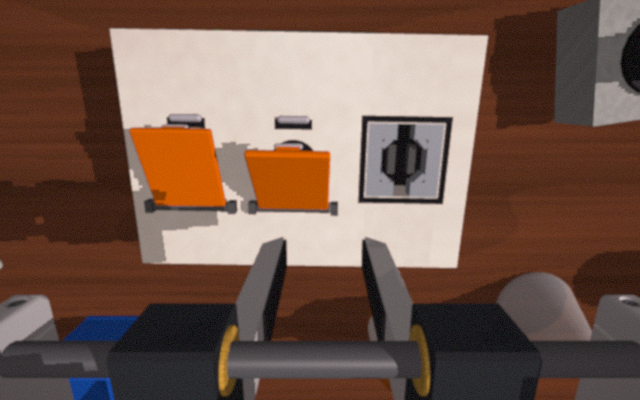

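w2 shows the reader clearly. The deck corners are at about (111,29), (488,37), (458,268) and (142,266), and the well frame spans (360–451, 116–204). The hinge knobs are at (149,206)/(232,206) and (252,208)/(334,208), and the catches at (185,122) and (293,122).

```bash
python3 - <<'E'
from h import *
import pickle
D=pickle.load(open("d0.pkl","rb"))
f,s=pickle.load(open("w2.pkl","rb"));T=wristT(f,s);im=f["pixels"]
def poly(m,box,z,f,T,eps=.03):
    k=np.zeros_like(m);x0,y0,x1,y1=box;k[y0:y1,x0:x1]=255
    c=max(cv2.findContours(m&k,cv2.RETR_EXTERNAL,cv2.CHAIN_APPROX_NONE)[0],key=cv2.contourArea)
    h=cv2.convexHull(c);p=cv2.approxPolyDP(h,eps*cv2.arcLength(h,True),True).reshape(-1,2)
    return p,onz(f,p,z,T)
g=cv2.cvtColor(im,cv2.COLOR_BGR2GRAY);hsv=cv2.cvtColor(im,cv2.COLOR_BGR2HSV)
dark=cv2.inRange(g,0,70)
p,w=poly(dark,(350,105,460,212),.071,f,T);print("frame",p.tolist(),"\n",w.round(4),w.mean(0),np.linalg.norm(w-np.roll(w,1,0),axis=1))
c_px=p.mean(0)
# exact centre: intersection of diagonals already ~ mean on plane
orange=cv2.inRange(hsv,(3,150,100),(18,255,255));white=cv2.inRange(hsv,(0,0,110),(180,70,255))
wh=cv2.morphologyEx(white|orange|dark&0,cv2.MORPH_CLOSE,np.ones((15,15)))
p,w=poly(wh,(95,20,500,275),.07,f,T,.03);print("deck",p.tolist(),"\n",w.round(4),w.mean(0))
print("hinges",onz(f,[(149,206),(232,206),(252,208),(334,208)],.074,T).round(4))
print("catches",onz(f,[(185,119),(293,119)],.074,T).round(4))
for n,b in(("top",(336,162,372,200)),("side",(322,205,370,245))):
    F=D[n];m=cv2.inRange(cv2.cvtColor(F["pixels"],cv2.COLOR_BGR2GRAY),0,75)
    p,w=poly(m,b,.071,F,None,.05);print(n,p.tolist(),w.mean(0).round(4))
    if len(p)==4:
        print(" tri",tri([ray(F,proj(F,w.mean(0))),(T[:3,3],onz(f,[c_px],.071,T)[0]-T[:3,3])]))
np.save("w.npy",w)
# yellow in w1
f1,s1=pickle.load(open("w1.pkl","rb"));T1=wristT(f1,s1);h1=cv2.cvtColor(f1["pixels"],cv2.COLOR_BGR2HSV)
y=cv2.inRange(h1,(20,120,60),(36,255,255));print("yellow V",np.percentile(h1[...,2][y>0],[5,25,50,75,95]))
yt=cv2.inRange(h1,(20,120,190),(36,255,255))
for m in(y,yt):
    c=max(cv2.findContours(m,0,1)[0],key=cv2.contourArea);print(cv2.minAreaRect(c),cv2.approxPolyDP(c,3,True).reshape(-1,2).tolist())
E
```

```text
frame [[451, 118], [441, 202], [359, 200], [363, 117]] 
 [[ 0.5625 -0.0141  0.071 ]
 [ 0.6314 -0.0157  0.071 ]
 [ 0.6295 -0.0848  0.071 ]
 [ 0.5616 -0.0834  0.071 ]] [ 0.59626003 -0.04949808  0.071     ] [0.06928445 0.06893299 0.06912931 0.06787551]
deck [[487, 35], [499, 274], [95, 272], [110, 28]] 
 [[ 0.5026  0.007   0.07  ]
 [ 0.6995  0.0431  0.07  ]
 [ 0.6961 -0.3193  0.07  ]
 [ 0.4973 -0.2714  0.07  ]] [ 0.59887043 -0.13512947  0.07      ]
hinges [[ 0.6332 -0.2601  0.074 ]
 [ 0.6334 -0.1909  0.074 ]
 [ 0.6352 -0.1744  0.074 ]
 [ 0.6355 -0.1058  0.074 ]]
catches [[ 0.5626 -0.2221  0.074 ]
 [ 0.5628 -0.1381  0.074 ]]
top [[354, 173], [359, 185], [351, 193], [347, 178]] [ 0.5953 -0.0508  0.071 ]
 tri (array([ 0.59457289, -0.05053937,  0.07532181]), [np.float64(0.00019335685752511528), np.float64(0.00019335685752510992)])
side [[354, 225], [353, 228], [338, 228]] [ 0.5964 -0.0604  0.071 ]
yellow V [ 96. 122. 139. 246. 252.]
((458.9563903808594, 161.67250061035156), (53.79063034057617, 35.02338409423828), 82.40535736083984) [[441, 138], [444, 177], [460, 188], [475, 186], [473, 142], [458, 136]]
((467.4308166503906, 164.4461669921875), (46.14091491699219, 16.62065315246582), 82.87498474121094) [[470, 141], [457, 148], [463, 188], [477, 183]]
```

send_rows(delta_pos=[[-0.4, -0.24, -0.3], [-0.4, -0.23, -0.3], [0, 0, -0.2], [0, 0, 0], [0, 0, 0]], angular=[[0, 0, 0], [0, 0, 0], [0, 0, 0], [0, 0, 0], [0, 0, 0]], claw=[1, 1, 1, 1, 1])

```text
time: 3.15
tcp_pos: [0.5912, -0.139, 0.2334]
ee_rot: [180.0, 0.1, -180.0]
force: [1.0, 0.6, -0.6]
width: 0.0008
```

send_rows(delta_pos=[[0, 0, -0.14], [0, 0, -0.14], [0, 0, -0.14], [0, 0, -0.14], [0, 0, -0.14]], angular=[[0, 0, 0], [0, 0, 0], [0, 0, 0], [0, 0, 0], [0, 0, 0]], claw=[1, 1, 1, 1, 1])

```text
time: 3.65
tcp_pos: [0.5907, -0.1404, 0.1968]
ee_rot: [180.0, -0.0, 179.9]
force: [0.4, -0.0, 0.3]
width: 0.0003
```

send_rows(delta_pos=[[0, 0, -0.1], [0, 0, -0.1], [0, 0, -0.1], [0, 0, -0.08], [0, 0, -0.06]], angular=[[0, 0, 0], [0, 0, 0], [0, 0, 0], [0, 0, 0], [0, 0, 0]], claw=[1, 1, 1, 1, 1])

```text
time: 4.15
tcp_pos: [0.5906, -0.1404, 0.1761]
ee_rot: [-180.0, 0.0, 179.9]
force: [-0.5, -0.2, 0.8]
width: 0.0003
```

send_rows(delta_pos=[[0, 0, -0.03], [0, 0, -0.03], [0, 0, -0.03]], angular=[[0, 0, 0], [0, 0, 0], [0, 0, 0]], claw=[1, 1, 1])

```text
time: 4.45
tcp_pos: [0.5907, -0.1404, 0.1742]
ee_rot: [-180.0, 0.1, 179.9]
force: [-5.9, 2.8, 16.3]
width: 0.0003
```

```bash
python3 - <<'E'
from h import *
f=bot.grab_frame("side");print(bot.sense()["force"],bot.sense()["tcp_pos"]);cv2.imwrite("pics/s1.png",cv2.resize(f["pixels"][180:340,270:450],None,fx=3,fy=3))
E
```

```text
[-4.45810371  1.37511102 10.54344226] [ 0.59067722 -0.14043582  0.17434143]
```

View pics/s1.png

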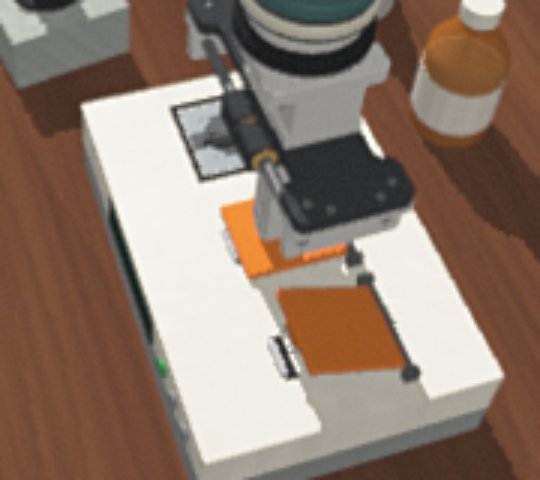

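The side crop shows cover_a flat on the deck under the fingers at about (300,230), while cover_b at about (345,330) is still raised. Next, cover_b.

send_rows(delta_pos=[[0, 0, -0.02], [0, 0, 0.7], [0, 0, 0.7], [-0.02, -0.84, 0], [-0.02, -0.84, 0]], angular=[[0, 0, 0], [0, 0, 0], [0, 0, 0], [0, 0, 0], [0, 0, 0]], claw=[1, 1, 1, 1, 1])

```text
time: 5.0
tcp_pos: [0.5897, -0.2245, 0.2426]
ee_rot: [-179.9, 0.3, -179.9]
force: [-0.5, -0.7, -0.9]
width: 0.0007
```

send_rows(delta_pos=[[0, 0, -0.2], [0, 0, -0.2], [0, 0, -0.2], [0, 0, -0.2], [0, 0, -0.15]], angular=[[0, 0, 0], [0, 0, 0], [0, 0, 0], [0, 0, 0], [0, 0, 0]], claw=[1, 1, 1, 1, 1])

```text
time: 5.5
tcp_pos: [0.5885, -0.223, 0.1911]
ee_rot: [179.9, -0.1, -180.0]
force: [0.0, 0.3, 0.9]
width: 0.0008
```

send_rows(delta_pos=[[0, 0, -0.1], [0, 0, -0.1], [0, 0, -0.08], [0, 0, -0.06], [0, 0, -0.04]], angular=[[0, 0, 0], [0, 0, 0], [0, 0, 0], [0, 0, 0], [0, 0, 0]], claw=[1, 1, 1, 1, 1])

```text
time: 6.0
tcp_pos: [0.5889, -0.2244, 0.1743]
ee_rot: [-180.0, 0.1, 179.9]
force: [-3.0, 1.3, 11.3]
width: 0.0007
```

send_rows(delta_pos=[[0, 0, -0.04], [0, 0, 0], [0, 0, 0.6], [0, 0, 0.9], [0, 0.7, 0.6]], angular=[[0, 0, 0], [0, 0, 0], [0, 0, 0], [0, 0, 0], [0, 0, 0]], claw=[1, 1, 1, 1, -1])

```text
time: 6.5
tcp_pos: [0.589, -0.1925, 0.279]
ee_rot: [-179.8, 0.2, 179.6]
force: [1.4, 0.3, 0.5]
width: 0.0055
```

send_rows(delta_pos=[[-0.1, 0.9, 0], [-0.1, 0.9, 0], [-0.1, 0.9, 0], [-0.1, 0.9, 0], [-0.1, 0.9, 0]], angular=[[0, 0, 0], [0, 0, 0], [0, 0, 0], [0, 0, 0], [0, 0, 0]], claw=[-1, -1, -1, -1, -1])

```text
time: 7.0
tcp_pos: [0.5634, 0.0373, 0.2767]
ee_rot: [180.0, 0.1, 179.9]
force: [-0.1, 1.1, 0.4]
width: 0.0451
```

send_rows(delta_pos=[[0, 0.9, -0.1], [0, 0.9, -0.1], [0, 0, 0], [0, 0, 0]], angular=[[0, 0, 0], [0, 0, 0], [0, 0, 0], [0, 0, 0]], claw=[-1, -1, -1, -1])

```text
time: 7.4
tcp_pos: [0.5636, 0.1264, 0.2663]
ee_rot: [-180.0, -0.0, -179.9]
force: [0.2, -0.0, -0.4]
width: 0.0771
```

```bash
python3 snap.py w3; python3 - <<'E'
from h import *
f=bot.grab_frame("side");a=cv2.resize(f["pixels"][180:340,270:450],None,fx=2.5,fy=2.5)
w=cv2.imread("pics/w3.png");cv2.imwrite("pics/c1.png",np.hstack([cv2.resize(a,(360,320)),cv2.resize(w,(440,275),interpolation=cv2.INTER_AREA)[:320] if 0 else cv2.copyMakeBorder(cv2.resize(w,(440,275)),0,45,0,0,0)]))
E
```

```text
7.4 [0.5636099  0.12636675 0.26632917] [-1.79959295e+02 -1.90746453e-03 -1.79946902e+02] [ 7.03147322e+00  9.06693800e+00  7.81399870e+01 -4.02196829e-02
  9.27999130e+01 -8.30235876e+01]
```

View pics/c1.png

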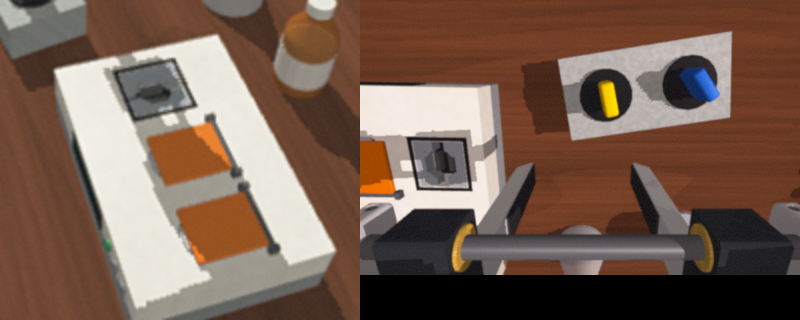

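Side crop: both covers now lie flat on the deck. Wrist view: the yellow handle is at about (608,98) in the composite, and the fingers are clear of it.

```bash
python3 - <<'E'
from h import *
import pickle
R=[];B=[]
for n in("w1","w3"):
    f,s=pickle.load(open(n+".pkl","rb"));T=wristT(f,s);h=cv2.cvtColor(f["pixels"],cv2.COLOR_BGR2HSV)
    m=cv2.inRange(h,(20,120,190),(36,255,255));c=max(cv2.findContours(m,0,1)[0],key=cv2.contourArea)
    r=cv2.minAreaRect(c);b=cv2.boxPoints(r);w=onz(f,b,.098,T);e=[w[1]-w[0],w[2]-w[1]];e.sort(key=np.linalg.norm)
    print(n,r,w.mean(0).round(4),[np.linalg.norm(x).round(4) for x in e],"yaw",np.degrees(np.arctan2(e[1][1],e[1][0])))
    R.append(ray(f,[r[0]],T))
    # whole-silhouette upper/lower extents as check
    my=cv2.inRange(h,(20,120,60),(36,255,255));print("  areas",cv2.countNonZero(m),cv2.countNonZero(my))
print("top centre",tri(R))
f,s=pickle.load(open("w3.pkl","rb"));T=wristT(f,s);g=cv2.cvtColor(f["pixels"],cv2.COLOR_BGR2GRAY)
m=cv2.inRange(g,0,70);k=np.zeros_like(m);k[190:285,60:165]=255
c=max(cv2.findContours(m&k,0,1)[0],key=cv2.contourArea);h=cv2.convexHull(c);p=cv2.approxPolyDP(h,.03*cv2.arcLength(h,True),True).reshape(-1,2)
w=onz(f,p,.071,T);print("frame w3",p.tolist(),w.round(4),w.mean(0))
f2,s2=pickle.load(open("w2.pkl","rb"));T2=wristT(f2,s2)
# triangulate frame centre (diagonal crossing) across w2,w3
def X(p):
    l=np.cross(np.cross([*p[0],1],[*p[2],1]),np.cross([*p[1],1],[*p[3],1]));return l[:2]/l[2]
if len(p)==4:print("well tri",tri([ray(f,[X(p)],T),ray(f2,[X(np.array([[451,118],[441,202],[359,200],[363,117]]))],T2)]))
E
```

```text
w1 ((467.4308166503906, 164.4461669921875), (46.14091491699219, 16.62065315246582), 82.87498474121094) [0.5124 0.1551 0.098 ] [np.float64(0.0119), np.float64(0.0351)] yaw 13.508268679095455
  areas 774 1830
w3 ((363.63458251953125, 144.67308044433594), (49.02903366088867, 17.846569061279297), 78.69007110595703) [0.5125 0.1557 0.098 ] [np.float64(0.0123), np.float64(0.0348)] yaw 13.4646050076457
  areas 905 1367
top centre (array([0.51248694, 0.15584942, 0.09594724]), [np.float64(1.9503396020076213e-06), np.float64(1.950339601975239e-06)])
frame w3 [[68, 200], [153, 201], [161, 276], [84, 275]] [[ 0.5606 -0.0827  0.071 ]
 [ 0.5616 -0.0129  0.071 ]
 [ 0.6301 -0.0154  0.071 ]
 [ 0.6291 -0.0828  0.071 ]] [ 0.5953589  -0.04846099  0.071     ]
well tri (array([ 0.59655325, -0.04942935,  0.06952488]), [np.float64(3.0636552924234597e-06), np.float64(3.063655292296381e-06)])
```

send_rows(delta_pos=[[-0.51, 0.29, 0], [-0.51, 0.29, 0], [0, 0, -0.4], [0, 0, -0.4], [0, 0, 0]], angular=[[0, 0, 0.785], [0, 0, 0.785], [0, 0, 0], [0, 0, 0], [0, 0, 0]], claw=[-1, -1, -1, -1, -1])

```text
time: 8.0
tcp_pos: [0.5116, 0.1528, 0.224]
ee_rot: [-180.0, -0.3, -166.7]
force: [0.2, -0.1, -0.5]
width: 0.0937
```

send_rows(delta_pos=[[0, 0, -0.35], [0, 0, -0.35], [0, 0, -0.3], [0, 0, -0.27], [0, 0, 0]], angular=[[0, 0, 0], [0, 0, 0], [0, 0, 0], [0, 0, 0], [0, 0, 0]], claw=[-1, -1, -1, -1, -1])

```text
time: 8.5
tcp_pos: [0.5119, 0.1539, 0.1612]
ee_rot: [180.0, -0.2, -166.6]
force: [0.2, 0.6, 0.3]
width: 0.0941
```

send_rows(delta_pos=[[0.01, 0.03, 0], [0, 0, 0], [0, 0, 0], [0, 0, 0], [0, 0, 0]], angular=[[0, 0, 0], [0, 0, 0], [0, 0, 0], [0, 0, 0], [0, 0, 0]], claw=[1, 1, 1, 1, 1], newtons=45)

```text
time: 9.0
tcp_pos: [0.5133, 0.1562, 0.1636]
ee_rot: [180.0, 0.0, -166.6]
force: [-0.3, -0.3, 0.2]
width: 0.0573
```

send_rows(delta_pos=[[0, 0, 0], [0, 0, 0], [0, 0, 0], [0, 0, 0], [0, 0, 0]], angular=[[0, 0, 0], [0, 0, 0], [0, 0, 0], [0, 0, 0], [0, 0, 0]], claw=[1, 1, 1, 1, 1])

```text
time: 9.5
tcp_pos: [0.5132, 0.1561, 0.1632]
ee_rot: [180.0, -0.0, -166.6]
force: [-0.2, 0.0, -0.4]
width: 0.0173
```

send_rows(delta_pos=[[0, 0, 0], [0, 0, 0], [0, 0, 0.3], [0, 0, 0.5], [0, 0, 0.5]], angular=[[0, 0, 0], [0, 0, 0], [0, 0, 0], [0, 0, 0], [0, 0, 0]], claw=[1, 1, 1, 1, 1])

```text
time: 10.0
tcp_pos: [0.5129, 0.1562, 0.2294]
ee_rot: [180.0, -0.0, -166.6]
force: [1.3, 0.6, 0.2]
width: 0.0137
```

send_rows(delta_pos=[[0, 0, 0.4], [0, 0, 0.2], [0, 0, 0], [0, 0, 0]], angular=[[0, 0, 0], [0, 0, 0], [0, 0, 0], [0, 0, 0]], claw=[1, 1, 1, 1])

```text
time: 10.4
tcp_pos: [0.5129, 0.1561, 0.2577]
ee_rot: [180.0, -0.1, -166.6]
force: [-0.5, 0.6, -1.7]
width: 0.0135
```

```bash
python3 snap.py w4; python3 - <<'E'
from h import *
import pickle
f=bot.grab_frame("side");t=bot.grab_frame("top");pickle.dump((f,t,bot.sense()),open("l.pkl","wb"))
w=cv2.imread("pics/w4.png");a=cv2.resize(f["pixels"][70:250,210:390],(400,400));cv2.imwrite("pics/c2.png",np.hstack([a,cv2.copyMakeBorder(cv2.resize(w,(400,250)),0,150,0,0,0)]))
E
```

```text
10.4 [0.51288694 0.15610374 0.25765952] [ 1.79991889e+02 -5.37637307e-02 -1.66578220e+02] [ 1.08653531e+01  4.01192754e+00  8.46961052e+01  5.70631749e-03
  9.13460392e+01 -9.25562915e+01]
```

View pics/c2.png

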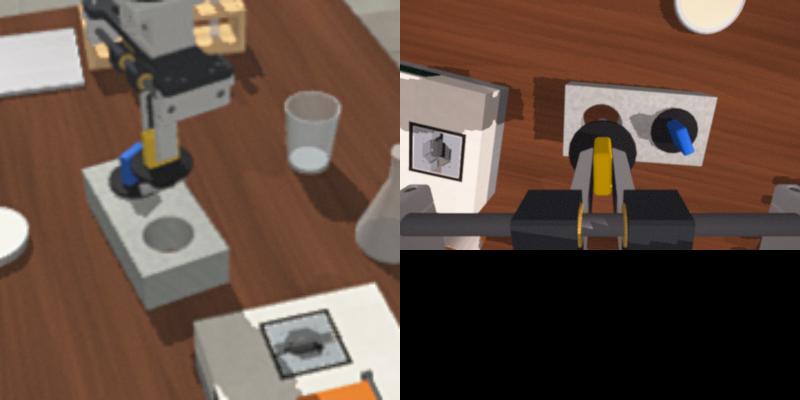

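The lift worked: the yellow holder hangs upright in the fingers in both views, and the blue one is still in its hole. Carrying it over the well.

send_rows(delta_pos=[[0.33, -0.82, 0], [0.33, -0.82, 0], [0.33, -0.82, 0], [0.33, -0.82, 0], [0.33, -0.82, 0]], angular=[[0, 0, -0.34], [0, 0, -0.34], [0, 0, -0.34], [0, 0, -0.34], [0, 0, -0.34]], claw=[1, 1, 1, 1, 1])

```text
time: 11.05
tcp_pos: [0.5957, -0.0504, 0.2569]
ee_rot: [180.0, -0.1, 178.7]
force: [0.5, 1.0, -1.2]
width: 0.0133
```

send_rows(delta_pos=[[0, 0, -0.2], [0, 0, -0.2], [0, 0, 0], [0, 0, 0]], angular=[[0, 0, 0], [0, 0, 0], [0, 0, 0], [0, 0, 0]], claw=[1, 1, 1, 1])

```text
time: 11.45
tcp_pos: [0.595, -0.0474, 0.2372]
ee_rot: [180.0, -0.1, 178.9]
force: [0.2, 0.8, -0.6]
width: 0.0136
```

```bash
python3 snap.py w5; python3 - <<'E'
from h import *
import pickle
f,s=pickle.load(open("w5.pkl","rb"));T=wristT(f,s)
im=f["pixels"].copy()
z=s["tcp_pos"][2]
g=bot.grab_frame("side")["pixels"][150:300,260:460]
# expected outline of the flange if centred on TCP, top face 105 mm below TCP
a=np.linspace(0,2*np.pi,60);P=np.c_[s["tcp_pos"][0]+.032*np.cos(a),s["tcp_pos"][1]+.032*np.sin(a),0*a+z-.1055]
W=np.linalg.inv(T);c=cv2.projectPoints(P,cv2.Rodrigues(W[:3,:3])[0],W[:3,3],np.float64(f["intrinsics"]),np.float64(f["dist"]))[0]
cv2.polylines(im,[c.astype(np.int32)],True,(0,255,0),1)
cv2.imwrite("pics/c3.png",np.hstack([im[100:400,200:460],cv2.resize(g,(400,300))]))
E
```

```text
11.45 [ 0.59500581 -0.04743086  0.23722921] [ 1.79957605e+02 -1.21050856e-01  1.78923804e+02] [-1.00087472e+01  1.22108322e+01  7.77981346e+01  2.30853171e-02
  9.01171987e+01 -9.89324842e+01]
```

View pics/c3.png

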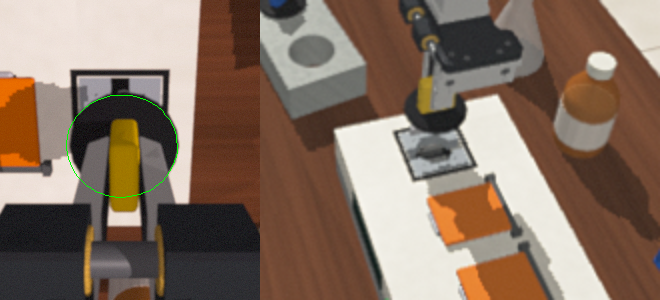

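The flange matches the outline expected from the TCP to about 1 mm, and the slot at (122,85) lines up with the handle. Correcting by 2 mm and descending.

send_rows(delta_pos=[[0.03, -0.04, 0], [0, 0, -0.15], [0, 0, -0.15], [0, 0, -0.1], [0, 0, 0]], angular=[[0, 0, 0], [0, 0, 0], [0, 0, 0], [0, 0, 0], [0, 0, 0]], claw=[1, 1, 1, 1, 1])

```text
time: 12.05
tcp_pos: [0.5965, -0.0508, 0.2165]
ee_rot: [180.0, -0.2, 178.8]
force: [-0.0, 0.4, 0.5]
width: 0.0138
```

send_rows(delta_pos=[[0, 0.02, -0.1], [0, 0, -0.1], [0, 0, -0.1], [0, 0, -0.08], [0, 0, 0]], angular=[[0, 0, 0], [0, 0, 0], [0, 0, 0], [0, 0, 0], [0, 0, 0]], claw=[1, 1, 1, 1, 1])

```text
time: 12.55
tcp_pos: [0.5968, -0.0498, 0.1982]
ee_rot: [180.0, -0.1, 178.8]
force: [-0.7, 0.6, 0.7]
width: 0.0137
```

send_rows(delta_pos=[[0, 0, -0.08], [0, 0, -0.08], [0, 0, -0.06], [0, 0, 0]], angular=[[0, 0, 0], [0, 0, 0], [0, 0, 0], [0, 0, 0]], claw=[1, 1, 1, 1])

```text
time: 12.95
tcp_pos: [0.5975, -0.0499, 0.1887]
ee_rot: [-180.0, 0.1, 178.8]
force: [-0.5, -0.1, 2.6]
width: 0.0137
```

send_rows(delta_pos=[[0, 0, -0.05], [0, 0, -0.05], [0, 0, 0]], angular=[[0, 0, 0], [0, 0, 0], [0, 0, 0]], claw=[1, 1, 1])

```text
time: 13.25
tcp_pos: [0.5974, -0.0499, 0.1835]
ee_rot: [-180.0, 0.1, 178.8]
force: [0.0, 0.7, 4.5]
width: 0.014
```

send_rows(delta_pos=[[0, 0, -0.03], [0, 0, -0.03], [0, 0, 0]], angular=[[0, 0, 0], [0, 0, 0], [0, 0, 0]], claw=[1, 1, 1])

```text
time: 13.55
tcp_pos: [0.5975, -0.0499, 0.1812]
ee_rot: [-180.0, 0.1, 178.8]
force: [-0.6, -0.6, 5.2]
width: 0.0138
```

send_rows(delta_pos=[[0, 0, -0.03], [0, 0, -0.02], [0, 0, 0]], angular=[[0, 0, 0], [0, 0, 0], [0, 0, 0]], claw=[1, 1, 1])

```text
time: 13.85
tcp_pos: [0.5975, -0.0499, 0.1812]
ee_rot: [-180.0, 0.1, 178.8]
force: [-4.5, 0.1, 14.2]
width: 0.0139
```

The flange is on the deck: z has stopped at 0.1812 and the force rose to 14 N. Now turning clockwise.

send_rows(delta_pos=[[0, 0, 0], [0, 0, 0], [0, 0, 0], [0, 0, 0], [0, 0, 0]], angular=[[0, 0, -0.8], [0, 0, -0.8], [0, 0, -0.8], [0, 0, -0.8], [0, 0, -0.8]], claw=[1, 1, 1, 1, 1])

```text
time: 14.35
tcp_pos: [0.5977, -0.0506, 0.1812]
ee_rot: [180.0, 0.2, 144.2]
force: [-4.1, -2.1, 13.8]
width: 0.0139
```

```bash
python3 -c "
from h import *
s=bot.sense();print(s['force'],s['ft_torque'],s['tcp_pos'],s['ee_rot'])"
```

```text
[-4.12426008 -2.05398276 13.80807776] [-0.14097733  0.92727269  0.22890106] [ 0.59765685 -0.05060542  0.18120112] [179.99233484   0.21720143 144.16520014]
```

send_rows(delta_pos=[[0, 0, 0], [0, 0, 0], [0, 0, 0], [0, 0, 0], [0, 0, 0]], angular=[[0, 0, -0.9], [0, 0, -0.9], [0, 0, -0.9], [0, 0, -0.9], [0, 0, -0.9]], claw=[1, 1, 1, 1, 1])

```text
time: 14.85
tcp_pos: [0.5974, -0.0508, 0.1812]
ee_rot: [179.9, 0.2, 105.5]
force: [-4.4, -2.4, 14.1]
width: 0.0134
```

send_rows(delta_pos=[[0, 0, 0], [0, 0, 0], [0, 0, 0]], angular=[[0, 0, -0.9], [0, 0, -0.9], [0, 0, 0]], claw=[1, 1, 1])

```text
time: 15.15
tcp_pos: [0.5973, -0.0508, 0.1812]
ee_rot: [179.9, 0.1, 90.2]
force: [-3.9, -1.0, 14.6]
width: 0.0135
```

```bash
python3 snap.py w6;python3 -c "
from h import *
s=bot.sense();print(s['force'],s['ft_torque'],s['tcp_pos'],s['ee_rot'])"
```

```text
15.15 [ 0.59731769 -0.05077963  0.18120687] [1.79873815e+02 1.42832707e-01 9.01570810e+01] [-10.22691742  14.17174289  81.93463729  -0.1184543   83.74376965
 -10.37140112]
[-3.77365879 -1.43070175 15.21273556] [-0.20647684  1.13808643  0.03546954] [ 0.59732359 -0.0507914   0.18120799] [1.79875294e+02 1.41390833e-01 9.02521194e+01]
```

send_rows(delta_pos=[[0, 0, 0], [0, 0, 0], [0, 0, 0]], angular=[[0, 0, -0.4], [0, 0, 0], [0, 0, 0]], claw=[1, 1, 1])

```text
time: 15.5
tcp_pos: [0.5972, -0.0508, 0.1812]
ee_rot: [179.9, 0.1, 86.9]
force: [-5.0, -1.4, 15.6]
width: 0.014
```

```bash
python3 snap.py w6;python3 - <<'E'
from h import *
s=bot.sense();print(s['force'],s['ft_torque'],s['tcp_pos'],s['ee_rot'],s['tau'][5])
f=bot.grab_frame("side")["pixels"];w=cv2.imread("pics/w6.png")
cv2.imwrite("pics/c4.png",np.hstack([w[100:400,160:500],cv2.resize(f[170:330,260:460],(375,300))]))
E
```

```text
15.5 [ 0.59724306 -0.05075698  0.18120734] [1.79880849e+02 1.48476828e-01 8.69106640e+01] [-10.21976874  14.17025377  81.93640724  -0.13332889  83.75669556
  -7.11624554]
[-4.51258645 -2.35963511 15.00837639] [-0.26602756  1.1534946   0.4717797 ] [ 0.59722798 -0.05073908  0.18120242] [1.79882072e+02 1.47885332e-01 8.69126760e+01] 0.4844765178859234
```

View pics/c4.png

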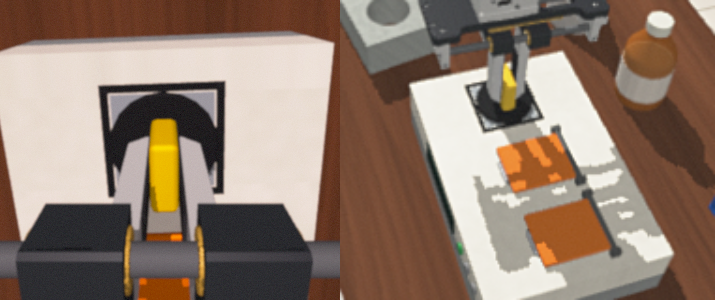

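Wrist torque rose to 0.47 N m, well above the return spring, so the holder is at the stop. The picture shows the flange flat on the well frame, the handle about 90° to the slots, and both covers flat. One short settle, then I'll hand in.

send_rows(delta_pos=[[0, 0, 0], [0, 0, 0], [0, 0, 0]], angular=[[0, 0, 0], [0, 0, 0], [0, 0, 0]], claw=[1, 1, 1])

```text
time: 15.9
tcp_pos: [0.5972, -0.0508, 0.1812]
ee_rot: [179.9, 0.1, 86.9]
force: [-4.9, -1.3, 14.8]
width: 0.0139
```

```bash
python3 -c "
from h import *
s=bot.sense();print(s['force'],s['ft_torque'],s['tcp_pos'],s['ee_rot'],s['width']);print(bot.hand_in())"
```

```text
[-4.88767463 -1.34917237 14.80205611] [-0.30047973  1.2018342   0.44061911] [ 0.59723164 -0.0507669   0.18119825] [1.79882210e+02 1.46687753e-01 8.69064726e+01] 0.013863267789238293
the job is handed in; nothing more can be done
None
```

I pressed both covers shut, then lifted the yellow holder from the stand, pushed it into the well until its flange met the deck, and turned it about 92° clockwise to the stop. The job was handed in at about 16 s with the arm still gripping, pressing and holding the turn.

**Last checks:**
- **Down force:** it was about 15 N, with the height steady at the point where the flange met the deck.
- **At the stop:** torque about the vertical was 0.44 N m, well above the 0.13 N m return spring. The turntable and plunger values could not be read directly, so "at the stop" and "fully down" are inferred from the torque, force and height.
- **Position:** the tool was about 2 mm from the measured well centre, tilted under 0.2°. The fingers held the handle at 13.9 mm opening, with the grip set to 45 N.
- **Covers and other items:** the last side picture showed both covers flat. I never touched the blue holder, dishes or glassware; the blue holder was last seen still in its hole, just after the lift.

**Disagreements:** no check failed. There was a steady sideways force of about 5 N while turning and holding, probably friction between the flange and the deck. The well centre measured from different views varied by 1–2 mm.

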